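Reverse the guide rollers into the taping machine's rack

ROBOT

A 6-joint arm with a two-finger parallel gripper is mounted at the origin on the work surface. World frame = base frame: x ahead of the robot, y to its left, z up, the work surface at z = 0. Lengths are in m, angles in rad, forces in N, time in s.
With the tool pointing down it reaches from about 0.35 to 0.925 m from the base axis. Payload 6.4 kg.
Tool frame: the origin (TCP) lies between the finger pads; the fingertips stand 19 mm ahead of it and the grasp point (between the pads) is the TCP; z points along the fingers, y is the direction in which the jaws open and shut (so a half turn about z gives the same grasp; the last joint's range is limited). The gripper opens to 94 mm and grips with 3 to 60 N. Pads are 16 mm wide; open, the fingers measure 119 mm over their backs; the gripper's body (75 mm by 177 mm) begins 78 mm behind the grasp point.
Start: joints at [-1.417, 0.245, 1.558, -0, 1.339, -0.174], TCP at [0.209, -0.615, 0.204] pointing down, gripper open.
Joint ranges: [-3.13, 3.13], [-1.02, 2.26], [0.13, 2.54], [-0.95, 4.09], [0.21, 2.88], [-2.74, 2.74]. Speed limits (rad/s): [2.57, 2.57, 3.14, 3.14, 3.14, 3.14].

INTERFACE

Orientations are given as a rotation vector (axis times angle).
In Python, from station import arm, viewer, models gives the robot as it stands.
- The arm moves only by the tool apply_moves, never from a script. Its argument "moves" is a list of rows, each a list of 5 numbers: the finger opening in mm, from 0 to 94, then the shift along the tool's x, y, z in mm, then the turn about the tool's z in rad. A call has 1 to 12 rows; each row is the pose to reach, as a shift and turn from the pose commanded when the call began, along the tool's axes at that moment; what a row does not reach only later rows make up. A row lasts 1/10 s, in which the tool goes at most 50 mm and 8.59 degrees, less where a joint would pass 70% of its speed; a pose out of reach is approached as far as the arm can. A call with a gripper value outside its range is refused whole. The fingers move at their own pace and stop on an object; "squeeze" is the grip in N (left out, the last holds). Time passes only in rows, so rows that repeat a pose let the fingers close. It gives the time, the measured TCP pose, the force and the opening at its end, in the units of the state.
- arm.sense(): the state, without advancing time (a new reading comes with each control period).
- viewer.read_camera(name): name is "scene" or "top"; returns the picture (420x560x3 uint8, red, green, blue); there is no depth.
- viewer.camera_model(name): a dict with "camera_matrix" (3x3 intrinsics, pixels), "dist" ([k1, k2, p1, p2, k3] as OpenCV has them; the pictures are not rectified), "extrinsics" (4x4, takes a point from camera to world coordinates). Camera axes: x right, y down, z forward; pixel columns grow to the right and rows downward; lengths in m; the calibration is good to about 2 mm. A picture is of the moment at which its call begins. camera_model takes no time and is no camera call.
- arm.job_done(): hands the job in, once; it reports no verdict.
Trained networks look in the newest picture that a camera, given by its name, has taken for a name from the list of things; names that differ only in an ending like _2 or _b are one class to them, and where a whole thing is asked for, a point or a joint stands for the part that bears it (a point fixed in the world has none). Each returns a list of dicts, best first, with "p" (0 to 1); they miss things now and then, are a little off and sometimes report something else, mostly with a low value. They report only what shows in the picture. A call takes as long as a camera call. They do not tell look-alikes from the thing itself.
- models.find_in(camera, target): "pixel" ([row, column] in pixels, amid what is visible of it).
- models.silhouettes(camera, target): "mask" (420x560 bool, what is visible of it) and "pixel" ([row, column] in pixels, amid what is visible of it).
- models.mark_of(camera, target): "pixel" ([row, column] in pixels: a listed point, or the origin of a listed thing).
The state is a dict: "time_s": time; "joints": joint angles; "joint_vel": joint speeds; "joint_torque": joint torques, N m; "position": TCP position; "ee_rot": TCP orientation; "ft_force": force on the tool from outside, world axes, zero at the start; "ft_torque": the same for the moment, N m; "opening": finger opening in m.
Only numpy, scipy, OpenCV 4.12 (cv2) and the standard library are available. Lean on these libraries where they do the work, as an engineer would, in place of code of your own. Each camera call takes 0.05 s, during which the arm holds its last target.

TASK

The taping machine is being changed over to run the other way: move the four guide rollers from the waiting rack (the one with black-rimmed nests) into the pockets of the grey machine rack, in reverse order. The roller nearest the waiting rack's steel end plate goes into the pocket farthest from the machine rack's end plate, the next one beside it, and so on to the last, which ends nearest the machine rack's end plate. Never lay a roller over, and leave each standing upright on the floor of its own pocket, let go and still.

Things in the scene. Friction and masses are not known exactly. Their poses are not given: they have to be found in the camera images.
- waiting_rack: Rack the rollers wait in: bare aluminium plate 78 x 292 x 8 mm, fixed, left or right of the other, with an upright steel end plate (50 mm tall, 6 mm thick) at one end only and four black-rimmed nests in a row on it. Origin: centre of underside; x across the row, y along it towards the end plate (at y = +149 mm), z up. Nests at y = -105, -35, +35, +105 mm.
- machine_rack: Empty rack to fill: grey painted, 78 x 292 mm, fixed, four square pockets in a row, upright steel end plate (50 x 6 mm) at one end only. Origin: centre of underside; x across, y along the row towards the end plate (at y = +149 mm), z up. Pocket centres y = -105, -35, +35, +105 mm, x = 0; floors 8 mm up, inside 62 mm square, walls 6 mm high above the floor.
- roller_slim_center (a point): Loose white plastic guide roller standing on end, a plain slim cylinder 28 mm in diameter and 66 mm tall, with a small steel axle end (4 mm) on top; about 60 g. Point: on its axis, half-way up (33 mm above its underside); z along its axis. A grasp at this height is clear of rims and steps.
- roller_sleeve_center (a point): Loose white plastic guide roller standing on end, an open hollow sleeve 38 mm in outer diameter with a 26 mm bore right through, 62 mm tall, no axle; about 50 g. Point: on its axis, half-way up (31 mm above its underside); z along its axis. A grasp at this height is clear of rims and steps.
- roller_stepped_center (a point): Loose white plastic guide roller standing on end, 70 mm tall: a foot 42 mm in diameter for the lowest 10 mm, above it a stem 26 mm in diameter, with a small steel axle end (4 mm) on top; about 75 g. Point: on its axis, half-way up (35 mm above its underside); z along its axis. A grasp at this height is clear of rims and steps.
- roller_stout_center (a point): Loose white plastic guide roller standing on end, a plain stout cylinder 42 mm in diameter and 56 mm tall, with a small steel axle end (4 mm) on top; about 110 g. Point: on its axis, half-way up (28 mm above its underside); z along its axis. A grasp at this height is clear of rims and steps.
- nest_slim: Plastic nest, black rim on a grey floor, a square nest, rim on all four sides (inner width 56 mm), fixed on the waiting rack, in which the slim roller stands at the start (it stays behind). Origin: centre of its underside; the roller stands on its floor 4 mm higher, its rim top is 9 mm above the origin.
- nest_sleeve: Plastic nest, black rim on a grey floor, a round (twelve-sided) nest (inner width 56 mm), fixed on the waiting rack, in which the sleeve roller stands at the start (it stays behind). Origin: centre of its underside; the roller stands on its floor 4 mm higher, its rim top is 9 mm above the origin.
- nest_stepped: Plastic nest, black rim on a grey floor, a six-sided nest (inner width 53 mm), fixed on the waiting rack, in which the stepped roller stands at the start (it stays behind). Origin: centre of its underside; the roller stands on its floor 4 mm higher, its rim top is 9 mm above the origin.
- nest_stout: Plastic nest, black rim on a grey floor, a nest with only two straight rims, along the long sides of the rack, open towards its neighbours (inner width 56 mm), fixed on the waiting rack, in which the stout roller stands at the start (it stays behind). Origin: centre of its underside; the roller stands on its floor 4 mm higher, its rim top is 9 mm above the origin.
Things that resemble listed ones, but are neither listed nor needed, are in the scene too. Leave any turquoise look-alike of the part that bears roller_sleeve_center alone. Leave any turquoise look-alike of the part that bears roller_slim_center alone.

How it is judged:
At the end, for the whole second after the job is handed in: Each of the four rollers stands (tilt under 0.1 rad, underside within 5 mm of the pocket floor, at rest) in the machine rack within 20 mm along and across of the centre of its own pocket, counted from the end plate in the reverse of the order in which they stood in the waiting rack (((y of nest_slim in the frame of waiting_rack between -0.125 and -0.085 m and y of roller_slim_center in the frame of machine_rack between 0.085 and 0.125 m) or (y of nest_slim in the frame of waiting_rack between -0.055 and -0.015 m and y of roller_slim_center in the frame of machine_rack between 0.015 and 0.055 m) or (y of nest_slim in the frame of waiting_rack between 0.015 and 0.055 m and y of roller_slim_center in the frame of machine_rack between -0.055 and -0.015 m) or (y of nest_slim in the frame of waiting_rack between 0.085 and 0.125 m and y of roller_slim_center in the frame of machine_rack between -0.125 and -0.085 m)) and x of roller_slim_center in the frame of machine_rack between -0.02 and 0.02 m and z of roller_slim_center in the frame of machine_rack between 0.036 and 0.046 m and angle between each of roller_slim_center, roller_sleeve_center, roller_stepped_center, roller_stout_center's own z axis and vertical below 0.1 rad and linear speed of each of roller_slim, roller_sleeve, roller_stepped, roller_stout below 0.02 m/s and ((y of nest_sleeve in the frame of waiting_rack between -0.125 and -0.085 m and y of roller_sleeve_center in the frame of machine_rack between 0.085 and 0.125 m) or (y of nest_sleeve in the frame of waiting_rack between -0.055 and -0.015 m and y of roller_sleeve_center in the frame of machine_rack between 0.015 and 0.055 m) or (y of nest_sleeve in the frame of waiting_rack between 0.015 and 0.055 m and y of roller_sleeve_center in the frame of machine_rack between -0.055 and -0.015 m) or (y of nest_sleeve in the frame of waiting_rack between 0.085 and 0.125 m and y of roller_sleeve_center in the frame of machine_rack between -0.125 and -0.085 m)) and x of roller_sleeve_center in the frame of machine_rack between -0.02 and 0.02 m and z of roller_sleeve_center in the frame of machine_rack between 0.034 and 0.044 m and ((y of nest_stepped in the frame of waiting_rack between -0.125 and -0.085 m and y of roller_stepped_center in the frame of machine_rack between 0.085 and 0.125 m) or (y of nest_stepped in the frame of waiting_rack between -0.055 and -0.015 m and y of roller_stepped_center in the frame of machine_rack between 0.015 and 0.055 m) or (y of nest_stepped in the frame of waiting_rack between 0.015 and 0.055 m and y of roller_stepped_center in the frame of machine_rack between -0.055 and -0.015 m) or (y of nest_stepped in the frame of waiting_rack between 0.085 and 0.125 m and y of roller_stepped_center in the frame of machine_rack between -0.125 and -0.085 m)) and x of roller_stepped_center in the frame of machine_rack between -0.02 and 0.02 m and z of roller_stepped_center in the frame of machine_rack between 0.038 and 0.048 m and ((y of nest_stout in the frame of waiting_rack between -0.125 and -0.085 m and y of roller_stout_center in the frame of machine_rack between 0.085 and 0.125 m) or (y of nest_stout in the frame of waiting_rack between -0.055 and -0.015 m and y of roller_stout_center in the frame of machine_rack between 0.015 and 0.055 m) or (y of nest_stout in the frame of waiting_rack between 0.015 and 0.055 m and y of roller_stout_center in the frame of machine_rack between -0.055 and -0.015 m) or (y of nest_stout in the frame of waiting_rack between 0.085 and 0.125 m and y of roller_stout_center in the frame of machine_rack between -0.125 and -0.085 m)) and x of roller_stout_center in the frame of machine_rack between -0.02 and 0.02 m and z of roller_stout_center in the frame of machine_rack between 0.031 and 0.041 m); the robot touches nothing.
It fails at once if a roller is laid over (leans more than 0.9 rad) (angle between any of roller_slim_center, roller_sleeve_center, roller_stepped_center, roller_stout_center's own z axis and vertical above 0.9 rad).
It also fails if it takes over 99 s, if anything falls off the work surface, if the arm or the gripper's body presses on something with over 40 N, if the wrist force passes 120 N, or if a joint passes its speed limit or range.

## Working session

There is one attempt and no reset: what is moved stays moved. The work goes in short steps, Python scripts to look and compute and a tool call to move; the robot and the scene stay as the last step left them, time stands still between calls to the robot, and variables do not carry over. Pictures are saved under pics/ and viewed, and the job is handed in when it is done.

Besides the shell and the picture viewer there is one more tool, called after "Request:" as name(argument=value, ...), one argument or row to a line, values as JSON. apply_moves: Moves the arm, as the interface text tells. Its arguments: {"type":"object","properties":{"moves":{"type":"array","items":{"type":"array","items":{"type":"number"}}},"squeeze":{"type":"number"}},"required":["moves"]}

```bash
mkdir -p pics; ls
python3 - <<'E'
from station import arm, viewer, models
import cv2
for c in ("scene","top"):
    im=viewer.read_camera(c); cv2.imwrite(f"pics/{c}0.png",im[:,:,::-1])
    m=viewer.camera_model(c); print(c,m)
print(arm.sense())
E
```

```text
pics
scene {'camera_matrix': array([[456.04717312,   0.        , 276.09658529],
       [  0.        , 456.04717312, 212.24960658],
       [  0.        ,   0.        ,   1.        ]]), 'dist': array([-0.01647385,  0.        ,  0.        ,  0.        ,  0.        ]), 'extrinsics': array([[ 0.50333792,  0.68458055, -0.52725745,  1.06791777],
       [ 0.86396574, -0.40904912,  0.29366991, -0.27754496],
       [-0.01463349, -0.60334757, -0.79734407,  0.84439012],
       [ 0.        ,  0.        ,  0.        ,  1.        ]])}
top {'camera_matrix': array([[429.05786733,   0.        , 282.09449339],
       [  0.        , 429.05786733, 215.91963327],
       [  0.        ,   0.        ,   1.        ]]), 'dist': array([-0.00581836,  0.        ,  0.        ,  0.        ,  0.        ]), 'extrinsics': array([[-0.01217744, -0.99282522,  0.11895287,  0.44236401],
       [-0.99983409,  0.01370148,  0.0120027 ,  0.00679094],
       [-0.01354641, -0.11878697, -0.99282735,  1.20064214],
       [ 0.        ,  0.        ,  0.        ,  1.        ]])}
{'time_s': 0.1, 'joints': array([-1.41709238e+00,  2.45727735e-01,  1.55887785e+00,  1.59381940e-05,
        1.33870240e+00, -1.74075092e-01]), 'joint_vel': array([ 1.43414274e-03, -9.39077607e-04, -1.52644031e-03,  3.68577787e-04,
        2.01977405e-03, -6.72472143e-05]), 'joint_torque': array([ 3.56407527e-04, -4.16915131e+01, -3.15525019e+01,  6.86380081e-02,
        3.09545849e-02, -4.50397181e-05]), 'position': array([ 0.20920299, -0.614844  ,  0.20287378]), 'ee_rot': array([-3.09780461e+00, -5.12286781e-01, -5.17738332e-05]), 'ft_force': array([ 0.85436452, -0.10493935, -0.57052971]), 'ft_torque': array([ 0.01275909,  0.01730364, -0.01973619]), 'opening': 0.0941787454520164}
```

View pics/scene0.png

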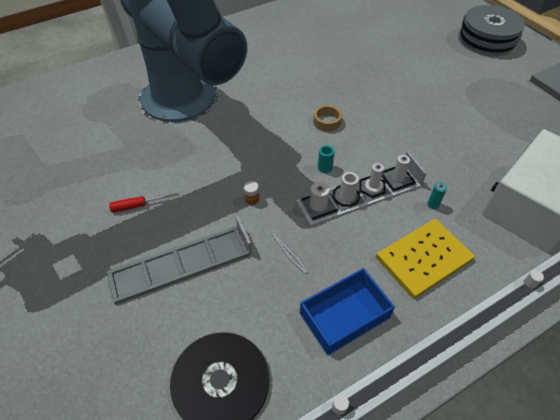

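View pics/top0.png

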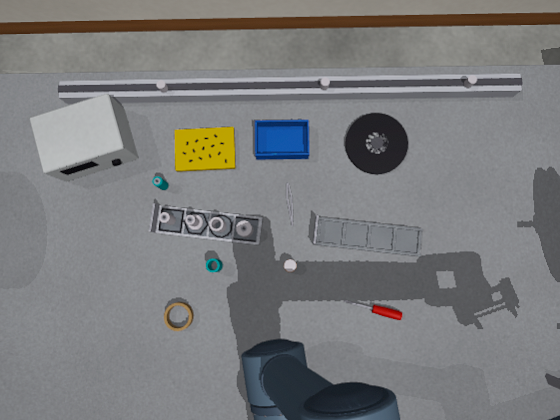

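Waiting rack: columns 153–262, rows 202–243 in the top view, end plate at its left end. From the plate the order is slim, stepped, sleeve, stout. The machine rack (columns 310–422, rows 210–255) also has its plate at the left end. Next I measure the points by triangulating the two views.

```bash
cat > h.py <<'E'
import numpy as np, cv2
from station import arm, viewer, models
def ray(c,px):
    m=viewer.camera_model(c); K=np.array(m["camera_matrix"]);T=np.array(m["extrinsics"])
    u=cv2.undistortPoints(np.array([[[px[1],px[0]]]],float),K,np.array(m["dist"]))[0,0]
    d=T[:3,:3]@np.array([u[0],u[1],1]); return T[:3,3],d/np.linalg.norm(d)
def tri(p1,p2):
    o1,d1=ray("scene",p1);o2,d2=ray("top",p2)
    s=np.linalg.lstsq(np.c_[d1,-d2],o2-o1,rcond=None)[0]
    a=o1+s[0]*d1;b=o2+s[1]*d2
    return (a+b)/2,np.linalg.norm(a-b)
def atz(c,px,z):
    o,d=ray(c,px); return o+d*(z-o[2])/d[2]
def proj(c,P):
    m=viewer.camera_model(c);T=np.linalg.inv(m["extrinsics"])
    r=cv2.projectPoints(np.array(P,float).reshape(-1,3),cv2.Rodrigues(T[:3,:3])[0],T[:3,3],m["camera_matrix"],np.array(m["dist"]))[0]
    return r[:,0]
E
python3 - <<'E'
from h import *
np.set_printoptions(precision=4,suppress=True)
for c in("scene","top"): viewer.read_camera(c)
for n in ["waiting_rack","machine_rack"]+["roller_%s_center"%k for k in("slim","stepped","sleeve","stout")]+["nest_%s"%k for k in("slim","stepped","sleeve","stout")]:
    A=models.mark_of("scene",n);B=models.mark_of("top",n)
    print(n,len(A),len(B))
    for a in A[:3]:
        for b in B[:3]:
            P,e=tri(a["pixel"],b["pixel"])
            if e<0.02: print("  ",np.round(a["pixel"],1),np.round(b["pixel"],1),round(a["p"],2),round(b["p"],2),P,round(e,4))
for c,b in(("scene",(290,140,150,90)),("scene",(100,200,165,110)),("top",(140,190,140,70)),("top",(295,195,140,70))):
    im=viewer.read_camera(c)[b[1]:b[1]+b[3],b[0]:b[0]+b[2]]
    cv2.imwrite("pics/z_%s_%d.png"%(c,b[0]),cv2.resize(im,None,fx=4.8,fy=4.8,interpolation=cv2.INTER_CUBIC)[:,:,::-1])
print(arm.sense()["time_s"])
E
```

```text
waiting_rack 1 1
   [194.5 359.2] [227.6 211.3] 0.96 0.76 [ 0.5597  0.2276 -0.0053] 0.0127
machine_rack 1 2
   [264.5 180.2] [235.8 369.1] 0.82 0.75 [ 0.5275 -0.2173  0.0053] 0.0062
roller_slim_center 2 3
   [169.  398.1] [217.9 165.6] 0.81 0.71 [0.5773 0.3341 0.0439] 0.0094
   [199.9 437.2] [184.4 159.5] 0.71 0.66 [0.6793 0.3667 0.014 ] 0.0014
roller_stepped_center 2 1
   [177.1 375.8] [221.9 192.6] 0.73 0.5 [0.5689 0.2658 0.0449] 0.0039
roller_sleeve_center 2 2
   [184.  348.7] [222.5 215.6] 0.9 0.52 [0.5628 0.1972 0.0562] 0.0054
   [158.2 322.7] [264.4 212.9] 0.75 0.62 [0.4503 0.2055 0.0358] 0.0092
roller_stout_center 1 1
   [195.9 319.7] [231.5 244.3] 0.68 0.77 [0.5421 0.1271 0.0348] 0.0058
nest_slim 1 1
   [179.3 396.7] [219.1 173.9] 0.64 0.78 [0.581  0.3254 0.014 ] 0.0043
nest_stepped 2 1
   [188.9 372. ] [225.6 196.8] 0.78 0.59 [ 0.5642  0.2657 -0.0028] 0.0068
nest_sleeve 1 2
   [200.8 346.6] [226.8 223.5] 0.84 0.75 [ 0.5607  0.1917 -0.0051] 0.0098
nest_stout 1 1
   [204.4 316.2] [229.8 243. ] 0.66 0.52 [0.5453 0.1264 0.0089] 0.0098
1.4
```

View pics/z_scene_290.png

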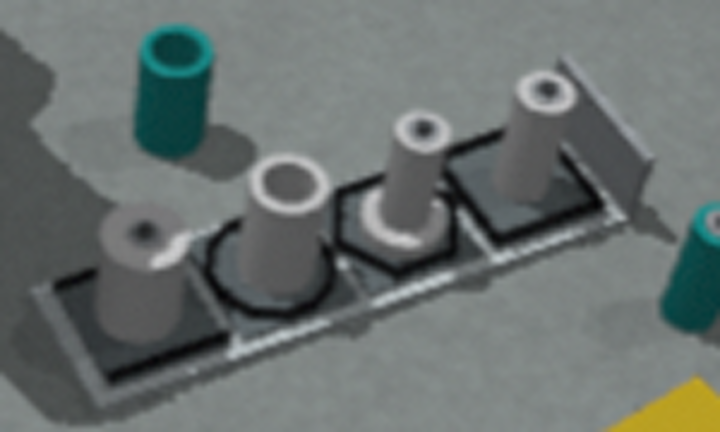

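View pics/z_scene_100.png

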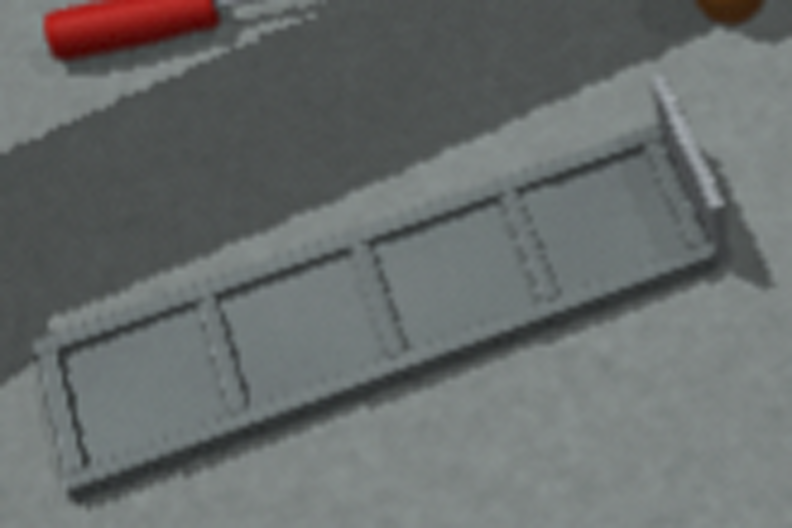

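View pics/z_top_140.png

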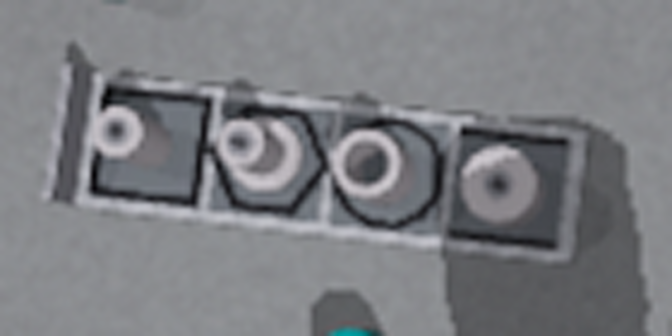

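View pics/z_top_295.png

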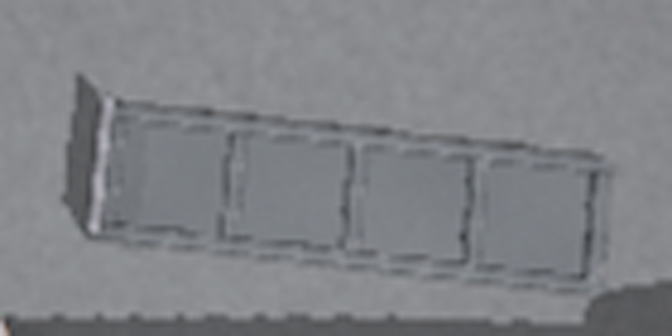

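Run:
```python
from h import *
np.set_printoptions(precision=4,suppress=True)
f=lambda o,p:((p[1]+.5)/4.8-.5+o[1],(p[0]+.5)/4.8-.5+o[0])
S1,S2,T1,T2=(290,140),(100,200),(140,190),(295,195)
pts={"slim":((547,90),(117,130)),"stepped":((423,130),(242,142)),"sleeve":((290,183),(368,163)),"stout":((145,229),(499,184))}
H={"slim":.066+.012,"stepped":.082,"sleeve":.074,"stout":.068}
for k,(a,b) in pts.items():
    pa,pb=f(S1,a),f(T1,b)
    print(k,tri(pa,pb),"atz",atz("scene",pa,H[k])[:2],atz("top",pb,H[k])[:2])
print("machine pocket inner corners etc")
mp={"outFL":((70,487),(610,160)),"outBL":((42,345),(592,290)),"outFR":((715,252),(110,103)),"outBR":((655,130),(92,237))}
for k,(a,b) in mp.items():
    pa,pb=f(S2,a),f(T2,b); print(k,tri(pa,pb),atz("scene",pa,.014)[:2],atz("top",pb,.014)[:2])
wp={"FL":((100,402),(585,128)),"BL":((35,290),(572,262)),"FR":((625,215),(95,75))}
for k,(a,b) in wp.items():
    pa,pb=f(S1,a),f(T1,b); print(k,tri(pa,pb),atz("scene",pa,.008)[:2],atz("top",pb,.008)[:2])
```

```text
slim (array([0.5791, 0.3325, 0.0811]), np.float64(0.0010288337576729383)) atz [0.5773 0.3355] [0.5791 0.3329]
stepped (array([0.5713, 0.263 , 0.0844]), np.float64(0.0017231250467084817)) atz [0.57   0.2655] [0.5711 0.2628]
sleeve (array([0.5599, 0.1956, 0.075 ]), np.float64(0.002279154598533235)) atz [0.5596 0.1973] [0.5594 0.1948]
stout (array([0.5473, 0.1234, 0.073 ]), np.float64(0.0018170484610638556)) atz [0.5443 0.1269] [0.5474 0.1231]
machine pocket inner corners etc
outFL (array([ 0.5458, -0.3636,  0.0153]), np.float64(0.001185712666978518)) [ 0.5452 -0.3631] [ 0.5457 -0.3645]
outBL (array([ 0.4712, -0.3519,  0.0113]), np.float64(0.0010423817435525973)) [ 0.4729 -0.3521] [ 0.4713 -0.3505]
outFR (array([ 0.5825, -0.0771,  0.0165]), np.float64(0.00031259951208869187)) [ 0.5811 -0.0764] [ 0.5828 -0.0774]
outBR (array([ 0.5051, -0.0667,  0.0093]), np.float64(0.002171232687012097)) [ 0.5079 -0.0689] [ 0.5053 -0.0654]
FL (array([0.5846, 0.0789, 0.013 ]), np.float64(0.0004156985163227534)) [0.5817 0.0812] [0.5851 0.079 ]
BL (array([0.5079, 0.0888, 0.0079]), np.float64(0.003905280873064026)) [0.5088 0.0905] [0.507 0.087]
FR (array([0.6204, 0.3667, 0.0102]), np.float64(0.0011242353166706492)) [0.6194 0.369 ] [0.6204 0.3669]
```

Both triangulated rack and roller-top heights agree with the text to within about 5 mm (tops at 0.081, 0.084, 0.075 and 0.073 m). The rack row axis has a yaw of about 0.123 rad. Next I compute the first approach.

```bash
cat >> h.py <<'E'
YAW=-0.123
C=np.array([.526,-.215]); ax=np.array([np.sin(.123),np.cos(.123)])
PK={"slim":C-.105*ax,"stepped":C-.035*ax,"sleeve":C+.035*ax,"stout":C+.105*ax}
RO={"slim":(.578,.334),"stepped":(.5705,.264),"sleeve":(.5595,.196),"stout":(.5465,.1245)}
def to(x,y,z):
    s=arm.sense(); R=cv2.Rodrigues(np.array(s["ee_rot"]))[0]
    d=np.array([x,y,z])-s["position"]
    yaw=np.arctan2(R[1,1],R[0,1]); t=-(YAW-yaw); t=(t+np.pi)%(2*np.pi)-np.pi
    return np.round(R.T@d*1000,1), round(t,3)
E
python3 - <<'E'
from h import *
print(to(*RO["slim"],.2)); print(PK)
E
```

```text
(array([ 654.8, -780.1,    3.9]), np.float64(-1.12))
{'slim': array([ 0.51311754, -0.31920673]), 'stepped': array([ 0.52170585, -0.24973558]), 'sleeve': array([ 0.53029415, -0.18026442]), 'stout': array([ 0.53888246, -0.11079327])}
```

Request:
apply_moves(
  moves=[
    [94, 654.8, -780.1, 4, -1.12],
    [94, 654.8, -780.1, 4, -1.12],
    [94, 654.8, -780.1, 4, -1.12],
    [94, 654.8, -780.1, 4, -1.12],
    [94, 654.8, -780.1, 4, -1.12],
    [94, 654.8, -780.1, 4, -1.12],
    [94, 654.8, -780.1, 4, -1.12],
    [94, 654.8, -780.1, 4, -1.12],
    [94, 654.8, -780.1, 4, -1.12],
    [94, 654.8, -780.1, 4, -1.12],
    [94, 654.8, -780.1, 4, -1.12],
    [94, 654.8, -780.1, 4, -1.12],
  ],
  squeeze=20,
)

```text
time_s: 2.6
position: [0.427, -0.0542, 0.202]
ee_rot: [2.353, 2.079, 0.001]
ft_force: [1.1, -1.3, 0.3]
opening: 0.0941
```

Run:
```python
from h import *
print(to(*RO["slim"],.17))
```

```text
(array([403.8, 102.1,  32. ]), np.float64(-0.0))
```

Request:
apply_moves(
  moves=[
    [94, 404, 102, 32, 0],
    [94, 404, 102, 32, 0],
    [94, 404, 102, 32, 0],
    [94, 404, 102, 32, 0],
    [94, 404, 102, 32, 0],
    [94, 404, 102, 32, 0],
    [94, 404, 102, 32, 0],
    [94, 404, 102, 32, 0],
    [94, 404, 102, 32, 0],
    [94, 404, 102, 32, 0],
    [94, 404, 102, 32, 0],
  ],
)

```text
time_s: 3.7
position: [0.5771, 0.332, 0.1692]
ee_rot: [2.353, 2.081, -0.001]
ft_force: [-0.2, -0.3, -0.5]
opening: 0.0939
```

Run:
```python
from h import *
print(arm.sense()["position"],to(*RO["slim"],.047))
for c in ("scene","top"):
    im=viewer.read_camera(c); x,y=(250,60) if c=="scene" else (120,160)
    cv2.imwrite(f"pics/{c}1.png",cv2.resize(im[y:y+190,x:x+240],None,fx=3,fy=3)[:,:,::-1])
```

```text
[0.57705154 0.33200151 0.16922096] (array([  2.2,   0.8, 122.2]), np.float64(0.0))
```

View pics/scene1.png

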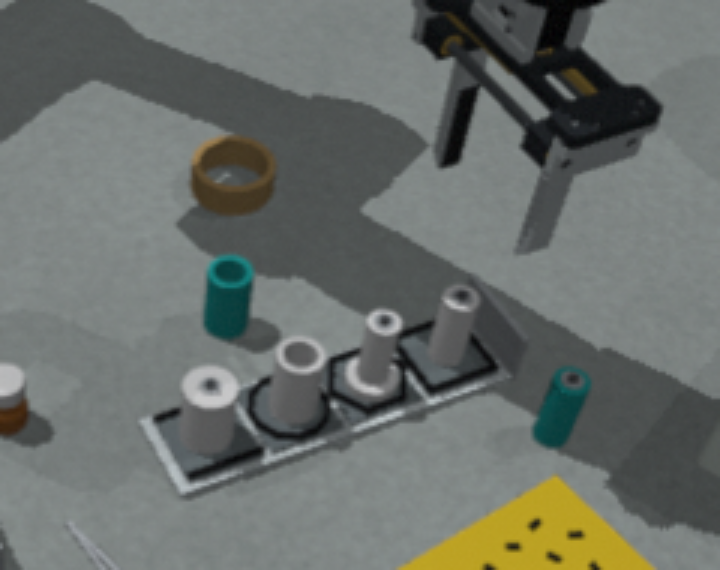

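The view shows all four rollers standing, with the open gripper above slim and clear of the turquoise look-alikes. Descending.

Request:
apply_moves(
  moves=[
    [94, 2, 1, 50, 0],
    [94, 2, 1, 95, 0],
    [94, 2, 1, 122, 0],
    [94, 2, 1, 122, 0],
    [0, 2, 1, 122, 0],
    [0, 2, 1, 122, 0],
    [0, 2, 1, 122, 0],
    [0, 2, 1, 122, 0],
    [0, 2, 1, 122, 0],
    [0, 2, 1, 122, 0],
    [0, 2, 1, 122, 0],
  ],
)

```text
time_s: 4.9
position: [0.5786, 0.3342, 0.0476]
ee_rot: [2.354, 2.081, 0.0]
ft_force: [0.1, 0.3, 0.2]
opening: 0.0413
```

Request:
apply_moves(
  moves=[
    [0, 0, 0, 0, 0],
    [0, 0, 0, 0, 0],
    [0, 0, 0, 0, 0],
    [0, 0, 0, 0, 0],
  ],
)

```text
time_s: 5.3
position: [0.5785, 0.3342, 0.0474]
ee_rot: [-2.354, -2.081, 0.0]
ft_force: [-0.2, -1.0, 0.5]
opening: 0.0275
```

Run:
```python
from h import *
p=arm.sense()["position"]
print(arm.sense()["opening"],p)
for c in ("scene","top"):
    im=viewer.read_camera(c); x,y=(290,130) if c=="scene" else (130,170)
    cv2.imwrite(f"pics/{c}2.png",cv2.resize(im[y:y+100,x:x+150],None,fx=4.8,fy=4.8)[:,:,::-1])
```

```text
0.027457799974210915 [0.57846937 0.33417982 0.04737421]
```

View pics/scene2.png

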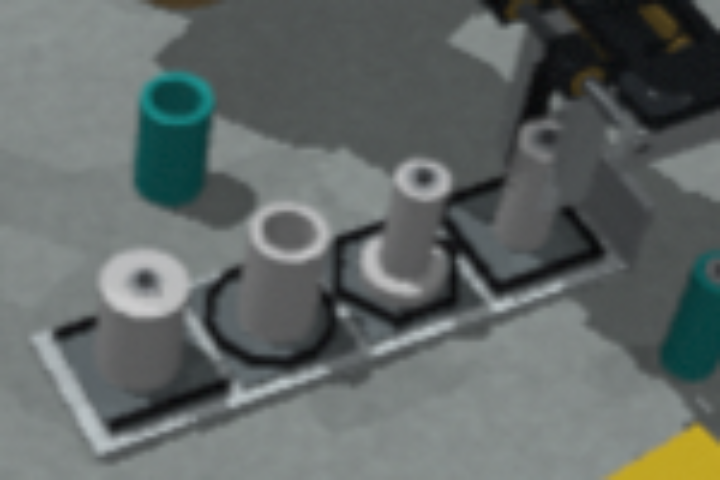

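View pics/top2.png

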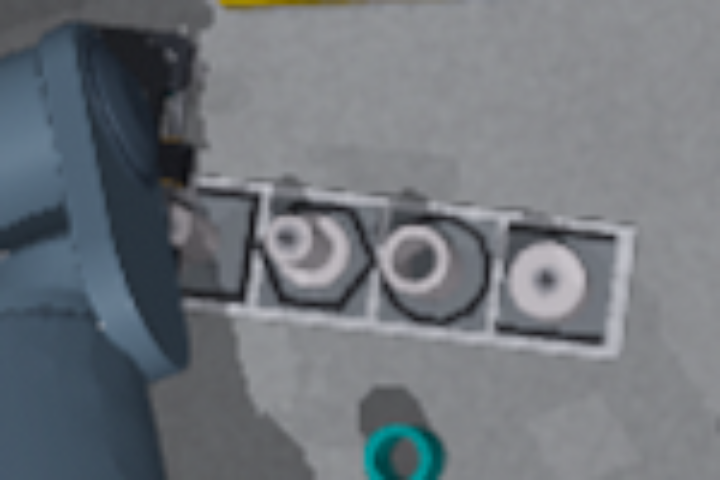

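Gripped slim: opening 27.5 mm against a 28 mm diameter. Lifting it, then moving to the far pocket.

Request:
apply_moves(
  moves=[
    [0, 0, 0, -30, 0],
    [0, 0, 0, -80, 0],
    [0, 0, 0, -125, 0],
    [0, 0, 0, -150, 0],
    [0, 0, 0, -150, 0],
  ],
  squeeze=25,
)

```text
time_s: 5.9
position: [0.5812, 0.3352, 0.2032]
ee_rot: [2.351, 2.078, 0.014]
ft_force: [0.0, 0.8, -0.5]
opening: 0.0278
```

Run:
```python
from h import *
np.set_printoptions(precision=4,suppress=True)
g=lambda o,p:((p[1]+.5)/4.8-.5+o[1],(p[0]+.5)/4.8-.5+o[0])
for n,a,b in(("stout",(144,281),(547,280)),("sleeve",(288,232),(413,259)),("stepped",(423,178),(289,239))):
    print(n,tri(g((290,130),a),g((130,170),b)))
print(arm.sense()["opening"],to(*PK["slim"],.19))
```

```text
stout (array([0.5474, 0.1234, 0.0703]), np.float64(0.0011546970082013741))
sleeve (array([0.5594, 0.1964, 0.0736]), np.float64(0.00010538005576001974))
stepped (array([0.5708, 0.2636, 0.0836]), np.float64(0.0015591505742519492))
0.027757617485614006 (array([-657.9,   12.6,   10.4]), np.float64(0.0))
```

Request:
apply_moves(
  moves=[
    [0, -50, 1, 0, 0],
    [0, -100, 2, 0, 0],
    [0, -150, 3, 0, 0],
    [0, -200, 4, 0, 0],
    [0, -250, 5, 0, 0],
    [0, -300, 6, 0, 0],
    [0, -350, 7, 0, 0],
    [0, -400, 8, 0, 0],
    [0, -450, 9, 0, 0],
    [0, -500, 10, 0, 0],
    [0, -550, 11, 0, 0],
    [0, -600, 12, 0, 0],
  ],
)

```text
time_s: 7.1
position: [0.5153, -0.264, 0.1951]
ee_rot: [-2.352, -2.078, 0.001]
ft_force: [1.3, 0.1, -0.4]
opening: 0.0278
```

Request:
apply_moves(
  moves=[
    [0, -35, 0, 0, 0],
    [0, -50, 0, 0, 0],
    [0, -55, 0, 0, 0],
    [0, -55, 0, 0, 0],
    [0, -55, 0, 0, 0],
  ],
)

```text
time_s: 7.6
position: [0.5103, -0.3156, 0.1969]
ee_rot: [-2.351, -2.082, -0.0]
ft_force: [-0.1, -0.6, -0.8]
opening: 0.0277
```

Run:
```python
from h import *
print(arm.sense()["opening"],arm.sense()["position"],to(*PK["slim"],.0445))
for c in ("scene","top"):
    im=viewer.read_camera(c); x,y=(60,130) if c=="scene" else (290,160)
    cv2.imwrite(f"pics/{c}3.png",cv2.resize(im[y:y+190,x:x+240],None,fx=3,fy=3)[:,:,::-1])
```

```text
0.02765391687739797 [ 0.51030873 -0.31559111  0.19694006] (array([ -3.4,   3.3, 152.4]), np.float64(0.002))
```

View pics/scene3.png

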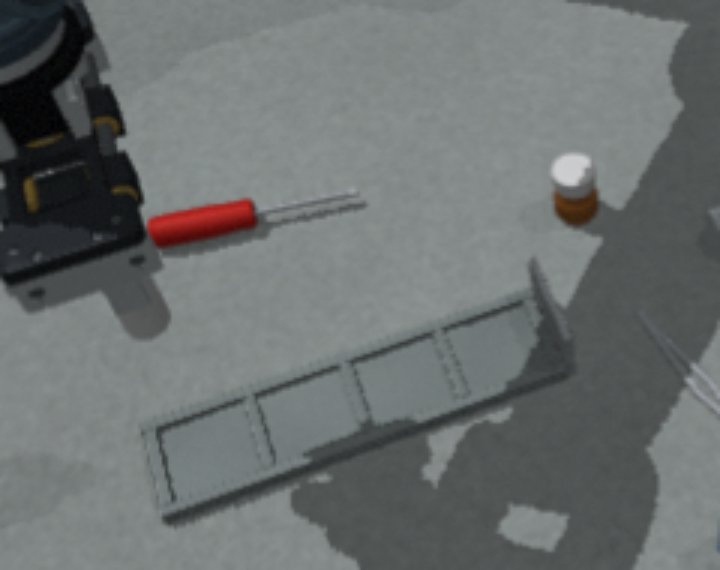

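Slim is held upright (near column 145, row 315 of the crop), above and behind the far pocket. Lowering it.

Request:
apply_moves(
  moves=[
    [0, -3.5, 3, 50, 0],
    [0, -3.5, 3, 95, 0],
    [0, -3.5, 3, 130, 0],
    [0, -3.5, 3, 146, 0],
    [0, -3.5, 3, 150, 0],
    [0, -3.5, 3, 152, 0],
    [0, -3.5, 3, 152, 0],
  ],
)

```text
time_s: 8.4
position: [0.514, -0.322, 0.0476]
ee_rot: [2.351, 2.079, 0.001]
ft_force: [-0.0, -0.3, -0.3]
opening: 0.0278
```

Run:
```python
from h import *
print(arm.sense()["opening"],arm.sense()["position"],arm.sense()["ft_force"])
for c in ("scene","top"):
    im=viewer.read_camera(c); x,y=(90,200) if c=="scene" else (290,160)
    cv2.imwrite(f"pics/{c}4.png",cv2.resize(im[y:y+110,x:x+165],None,fx=4.8,fy=4.8)[:,:,::-1])
```

```text
0.02775522254885232 [ 0.51395539 -0.32199312  0.04759631] [-0.04273164 -0.28686092 -0.33367745]
```

View pics/scene4.png

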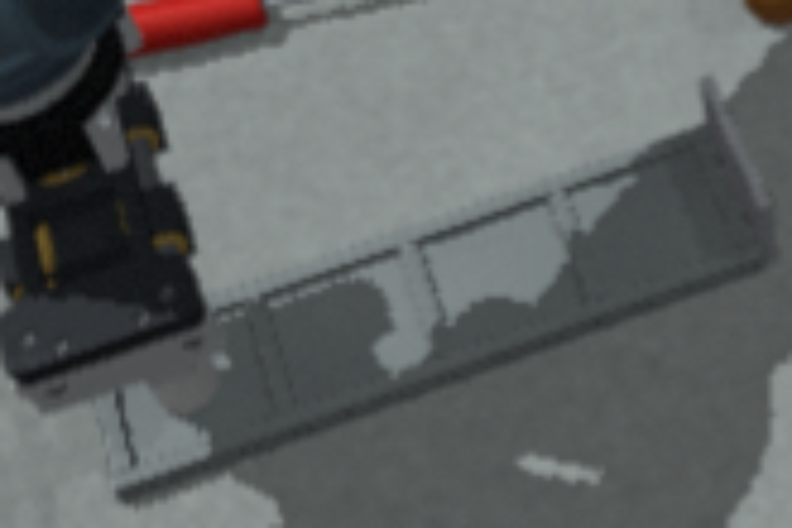

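Request:
apply_moves(
  moves=[
    [0, 1.5, 0, 2, 0],
    [0, 1.5, 0, 2, 0],
    [0, 1.5, 0, 2, 0],
  ],
)

```text
time_s: 8.8
position: [0.5129, -0.3196, 0.0437]
ee_rot: [2.353, 2.081, 0.0]
ft_force: [0.4, 0.2, -0.6]
opening: 0.0275
```

Request:
apply_moves(
  moves=[
    [60, 0, 0, 0, 0],
    [60, 0, 0, 0, 0],
    [60, 0, 0, 0, 0],
    [60, 0, 0, 0, 0],
    [60, 0, 0, 0, 0],
    [60, 0, 0, -40, 0],
    [94, 0, 0, -90, 0],
    [94, 0, 0, -125, 0],
    [94, 0, 0, -125, 0],
  ],
)

```text
time_s: 9.7
position: [0.5158, -0.3222, 0.1755]
ee_rot: [2.345, 2.073, 0.002]
ft_force: [0.5, -1.3, 1.7]
opening: 0.0807
```

Run:
```python
from h import *
RO.update(stout=(.547,.1238),sleeve=(.5595,.1964),stepped=(.5706,.264))
print(arm.sense()["position"],[ (k,to(*RO[k],.17)) for k in RO])
for c in ("scene","top"):
    im=viewer.read_camera(c); x,y=(90,200) if c=="scene" else (290,160)
    cv2.imwrite(f"pics/{c}5.png",cv2.resize(im[y:y+110,x:x+165],None,fx=4.8,fy=4.8)[:,:,::-1])
```

```text
[ 0.51579084 -0.32215064  0.17547949] [('slim', (array([658.8, -18.7,   0.7]), np.float64(0.0))), ('stepped', (array([588.5, -17.5,   1.2]), np.float64(0.0))), ('sleeve', (array([520. , -20.2,   1.7]), np.float64(0.0))), ('stout', (array([446.4, -23.7,   2.2]), np.float64(0.0)))]
```

View pics/scene5.png

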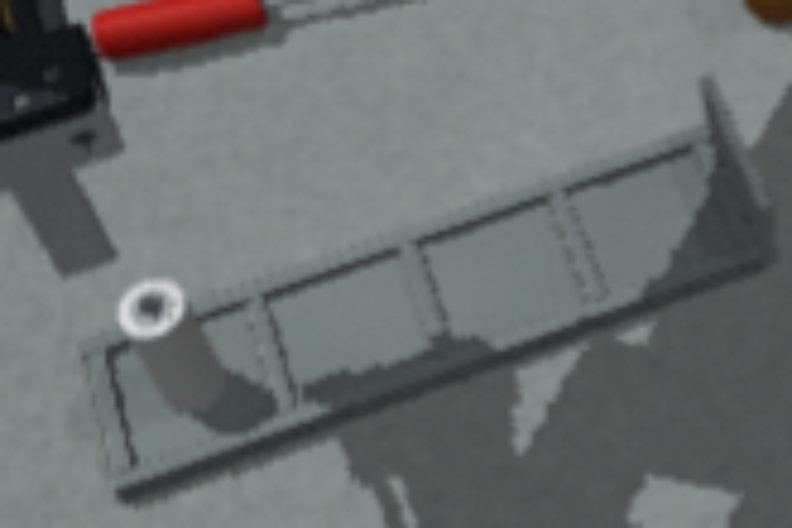

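Slim stands in the far pocket, with its base near the pocket centre (crop column 200, row 390). Next is stepped.

Request:
apply_moves(
  moves=[
    [94, 50, -1, 0, 0],
    [94, 100, -3, 0, 0],
    [94, 150, -4, 0, 0],
    [94, 200, -5, 0, 0],
    [94, 250, -6, 0, 0],
    [94, 300, -8, 0, 0],
    [94, 350, -9, 0, 0],
    [94, 400, -10, 0, 0],
    [94, 450, -12, 0, 0],
    [94, 500, -13, 0, 0],
    [94, 550, -14, 0, 0],
    [94, 586, -15, 0, 0],
  ],
)

```text
time_s: 11.0
position: [0.5681, 0.2664, 0.1656]
ee_rot: [-2.35, -2.081, 0.006]
ft_force: [0.3, -0.4, 0.3]
opening: 0.0941
```

Request:
apply_moves(
  moves=[
    [94, 0, 0, 0, 0],
    [94, 0, 0, 0, 0],
    [94, 0, 0, 0, 0],
  ],
)

```text
time_s: 11.3
position: [0.5691, 0.2627, 0.1669]
ee_rot: [-2.354, -2.079, 0.004]
ft_force: [0.1, 0.1, -0.9]
opening: 0.094
```

Run:
```python
from h import *
RO.update(stout=(.547,.1238),sleeve=(.5595,.1964),stepped=(.5706,.264))
print(arm.sense()["position"],to(*RO["stepped"],.049))
```

```text
[0.56910294 0.26267773 0.16690238] (array([  1.7,   1.6, 117.9]), np.float64(-0.001))
```

Request:
apply_moves(
  moves=[
    [94, 1, 1, 45, 0],
    [94, 1, 1, 90, 0],
    [94, 1, 1, 117, 0],
    [60, 1, 1, 117, 0],
    [0, 1, 1, 117, 0],
    [0, 1, 1, 117, 0],
    [0, 1, 1, 117, 0],
    [0, 1, 1, 117, 0],
    [0, 1, 1, 117, 0],
    [0, 1, 1, 117, 0],
    [0, 1, 1, 117, 0],
    [0, 1, 1, 117, 0],
  ],
)

```text
time_s: 12.5
position: [0.5709, 0.2647, 0.0515]
ee_rot: [-2.354, -2.081, 0.0]
ft_force: [1.1, -0.3, -2.1]
opening: 0.0257
```

Request:
apply_moves(
  moves=[
    [0, 0, 0, 0, 0],
    [0, 0, 0, 0, 0],
    [0, 0, 0, 0, 0],
    [0, 0, 0, 0, 0],
  ],
)

```text
time_s: 12.9
position: [0.5709, 0.2647, 0.0515]
ee_rot: [-2.354, -2.081, 0.0]
ft_force: [-0.0, -0.3, -0.1]
opening: 0.0255
```

Gripped stepped: 25.5 mm against a 26 mm stem. I lift it and carry it.

Request:
apply_moves(
  moves=[
    [0, 0, 0, -30, 0],
    [0, 0, 0, -80, 0],
    [0, 0, 0, -125, 0],
    [0, -30, 1, -145, 0],
    [0, -80, 2, -145, 0],
    [0, -130, 4, -145, 0],
    [0, -180, 5, -145, 0],
    [0, -230, 6, -145, 0],
    [0, -280, 8, -145, 0],
    [0, -330, 9, -145, 0],
    [0, -380, 10, -145, 0],
    [0, -430, 12, -145, 0],
  ],
)

```text
time_s: 14.1
position: [0.5295, -0.1653, 0.1965]
ee_rot: [2.354, 2.08, 0.0]
ft_force: [0.3, -0.5, -1.0]
opening: 0.0258
```

Request:
apply_moves(
  moves=[
    [0, -45, 1, 0, 0],
    [0, -75, 2, 0, 0],
    [0, -86, 2, 0, 0],
    [0, -86, 2, 0, 0],
    [0, -86, 2, 0, 0],
    [0, -86, 2, 0, 0],
  ],
)

```text
time_s: 14.7
position: [0.5218, -0.2474, 0.1964]
ee_rot: [-2.352, -2.083, -0.0]
ft_force: [0.2, -0.2, -0.1]
opening: 0.0259
```

Run:
```python
from h import *
print(arm.sense()["position"],arm.sense()["opening"],to(*PK["stepped"],.0485))
for c in ("scene",):
    im=viewer.read_camera(c); x,y=(60,130) if c=="scene" else (290,160)
    cv2.imwrite(f"pics/{c}6.png",cv2.resize(im[y:y+190,x:x+240],None,fx=3,fy=3)[:,:,::-1])
```

```text
[ 0.52179815 -0.24740261  0.19637867] 0.02589028686714594 (array([ -2.4,   0.2, 147.9]), np.float64(0.002))
```

View pics/scene6.png

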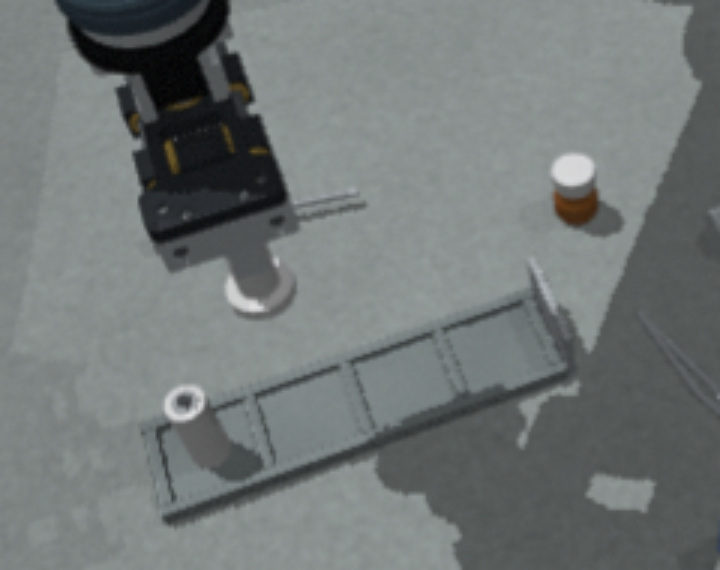

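Stepped is held upright, and slim is still standing in its pocket. Lowering.

Request:
apply_moves(
  moves=[
    [0, -2, 0, 50, 0],
    [0, -2, 0, 95, 0],
    [0, -2, 0, 130, 0],
    [0, -2, 0, 142, 0],
    [0, -2, 0, 147, 0],
    [0, -2, 0, 148, 0],
    [0, -2, 0, 148, 0],
    [0, -2, 0, 148, 0],
    [0, -2, 0, 148, 0],
  ],
)

```text
time_s: 15.65
position: [0.5221, -0.2515, 0.0499]
ee_rot: [2.352, 2.079, 0.001]
ft_force: [-0.6, -0.2, -0.4]
opening: 0.0254
```

Request:
apply_moves(
  moves=[
    [0, 1, 0, 1, 0],
    [0, 1, 0, 1, 0],
    [0, 1, 0, 1, 0],
  ],
)

```text
time_s: 15.95
position: [0.5214, -0.2499, 0.0475]
ee_rot: [-2.354, -2.081, 0.0]
ft_force: [-0.3, -0.2, 0.3]
opening: 0.0257
```

Request:
apply_moves(
  moves=[
    [60, 0, 0, 0, 0],
    [60, 0, 0, 0, 0],
    [60, 0, 0, 0, 0],
    [60, 0, 0, 0, 0],
    [60, 0, 0, 0, 0],
    [60, 0, 0, 0, 0],
    [60, 0, 0, -40, 0],
    [94, 0, 0, -90, 0],
    [94, 0, 0, -122, 0],
    [94, 0, 0, -122, 0],
  ],
)

```text
time_s: 16.95
position: [0.5244, -0.252, 0.1758]
ee_rot: [2.346, 2.074, 0.004]
ft_force: [-0.5, 0.6, 0.6]
opening: 0.0806
```

Run:
```python
from h import *
RO.update(stout=(.547,.1238),sleeve=(.5595,.1964))
print(arm.sense()["position"],to(*RO["sleeve"],.17))
im=viewer.read_camera("scene"); x,y=(90,200)
cv2.imwrite(f"pics/scene7.png",cv2.resize(im[y:y+110,x:x+165],None,fx=4.8,fy=4.8)[:,:,::-1])
```

```text
[ 0.52441932 -0.25203976  0.17578617] (array([449.4, -20.2,   3.1]), np.float64(0.0))
```

View pics/scene7.png

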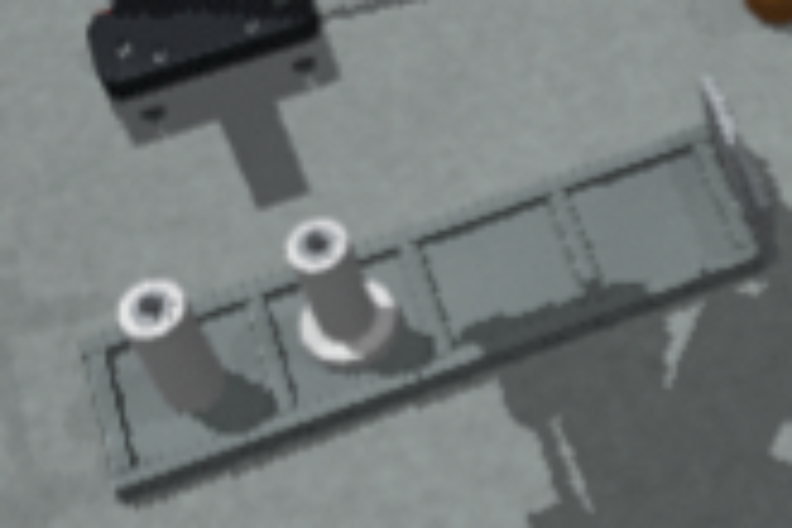

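Stepped stands centred in the second pocket, with its foot at about (350, 325) in the crop. Next is sleeve.

Request:
apply_moves(
  moves=[
    [94, 50, -2, 0, 0],
    [94, 100, -4, 0, 0],
    [94, 150, -6, 0, 0],
    [94, 200, -8, 0, 0],
    [94, 250, -10, 0, 0],
    [94, 300, -12, 0, 0],
    [94, 350, -14, 0, 0],
    [94, 400, -15, 0, 0],
    [94, 447, -17, 0, 0],
    [94, 447, -17, 0, 0],
    [94, 447, -17, 0, 0],
    [94, 447, -17, 0, 0],
  ],
)

```text
time_s: 18.2
position: [0.5587, 0.1947, 0.168]
ee_rot: [-2.354, -2.079, 0.004]
ft_force: [-1.4, -0.6, -0.4]
opening: 0.0941
```

Run:
```python
from h import *
print(arm.sense()["position"],to(.5595,.1964,.046))
im=viewer.read_camera("scene"); x,y=(270,110)
cv2.imwrite(f"pics/scene8.png",cv2.resize(im[y:y+110,x:x+165],None,fx=4.8,fy=4.8)[:,:,::-1])
```

```text
[0.5586955  0.19474756 0.16804174] (array([  1.9,   0.9, 122. ]), np.float64(-0.001))
```

View pics/scene8.png

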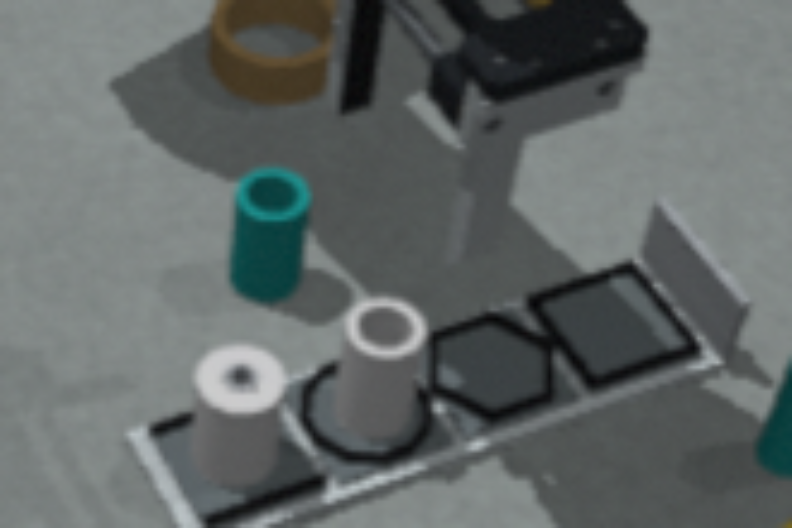

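Sleeve and stout stand undisturbed. The turquoise sleeve (world x about 0.45) is clear of the rear finger at about 0.50. Descending on sleeve.

Request:
apply_moves(
  moves=[
    [94, 2, 1, 45, 0],
    [94, 2, 1, 90, 0],
    [94, 2, 1, 121, 0],
    [60, 2, 1, 121, 0],
    [0, 2, 1, 121, 0],
    [0, 2, 1, 121, 0],
    [0, 2, 1, 121, 0],
    [0, 2, 1, 121, 0],
    [0, 2, 1, 121, 0],
    [0, 2, 1, 121, 0],
    [0, 2, 1, 121, 0],
    [0, 2, 1, 121, 0],
  ],
)

```text
time_s: 19.45
position: [0.5608, 0.1977, 0.0487]
ee_rot: [2.354, 2.081, 0.0]
ft_force: [0.0, 0.0, 1.5]
opening: 0.037
```

Request:
apply_moves(
  moves=[
    [0, 0, 0, 0, 0],
    [0, 0, 0, 0, 0],
  ],
)

```text
time_s: 19.65
position: [0.5608, 0.1977, 0.0487]
ee_rot: [2.354, 2.081, 0.0]
ft_force: [-1.0, -0.0, 1.9]
opening: 0.0365
```

Run:
```python
from h import *
print(to(*PK["sleeve"],.197))
```

```text
(array([-378.8,   16.1, -148.3]), np.float64(0.0))
```

The 36.5 mm opening is a little under the 38 mm diameter, so I check the grip by eye.

Run:
```python
from h import *
a=[]
for c,(x,y) in(("scene",(300,120)),("top",(160,170))):
    im=viewer.read_camera(c); a.append(cv2.resize(im[y:y+100,x:x+80],None,fx=5,fy=5,interpolation=cv2.INTER_CUBIC))
cv2.imwrite("pics/grip9.png",np.hstack(a)[:,:,::-1])
print(arm.sense()["opening"], proj("scene",[.5608,.1977,.074]),proj("top",[.5608,.1977,.074]))
```

```text
0.036789643259458535 [[350.46398598 177.99393928]] [[215.16844345 223.04849   ]]
```

View pics/grip9.png

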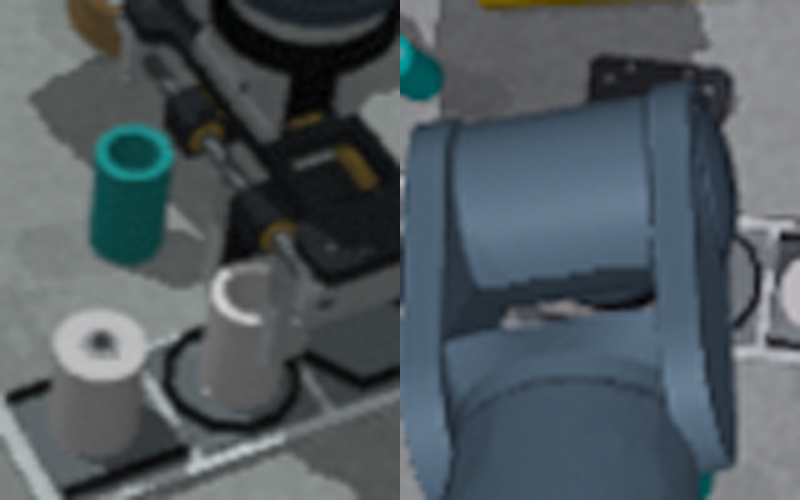

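The roller sits squarely between the pads, at most about 4 mm off along the row, which is acceptable. Lifting and carrying it.

Request:
apply_moves(
  moves=[
    [0, 0, 0, -30, 0],
    [0, 0, 0, -80, 0],
    [0, 0, 0, -125, 0],
    [0, -30, 1, -148, 0],
    [0, -80, 3, -148, 0],
    [0, -130, 5, -148, 0],
    [0, -180, 7, -148, 0],
    [0, -230, 9, -148, 0],
    [0, -280, 11, -148, 0],
    [0, -330, 13, -148, 0],
    [0, -365, 15, -148, 0],
    [0, -376, 16, -148, 0],
  ],
)

```text
time_s: 20.95
position: [0.5297, -0.1805, 0.196]
ee_rot: [-2.358, -2.076, 0.001]
ft_force: [-0.0, 0.4, -0.4]
opening: 0.0369
```

Request:
apply_moves(
  moves=[
    [0, 0, 0, 0, 0],
    [0, 0, 0, 0, 0],
    [0, 0, 0, 0, 0],
  ],
)

```text
time_s: 21.25
position: [0.5306, -0.1758, 0.1963]
ee_rot: [-2.351, -2.083, -0.0]
ft_force: [0.2, -0.1, -0.7]
opening: 0.0366
```

Run:
```python
from h import *
print(arm.sense()["position"],arm.sense()["opening"],to(*PK["sleeve"],.0457))
im=viewer.read_camera("scene"); x,y=(90,140)
cv2.imwrite(f"pics/scene10.png",cv2.resize(im[y:y+165,x:x+220],None,fx=3.6,fy=3.6)[:,:,::-1])
```

```text
[ 0.53055354 -0.17581484  0.19628034] 0.03656869319847955 (array([ -4.5,   0.3, 150.6]), np.float64(0.002))
```

View pics/scene10.png

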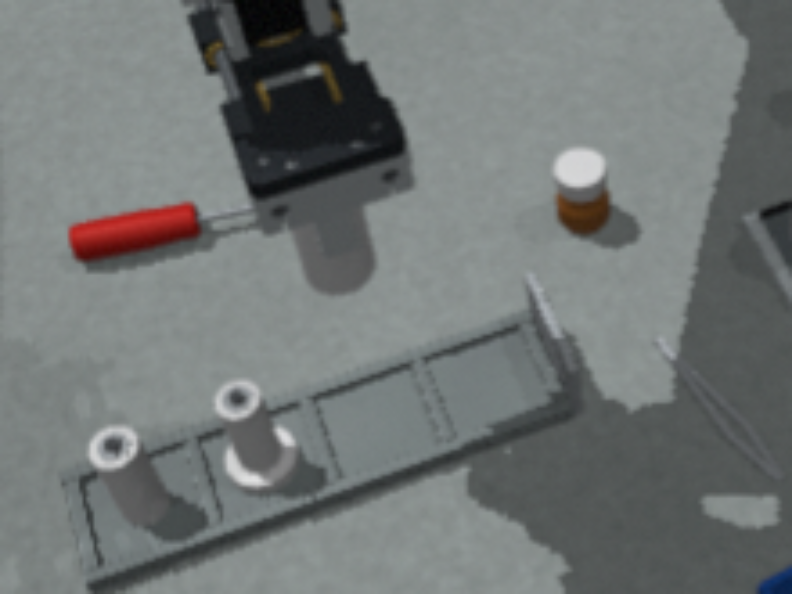

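Sleeve is held upright. Lowering.

Request:
apply_moves(
  moves=[
    [0, -3, 0, 50, 0],
    [0, -3, 0, 95, 0],
    [0, -3, 0, 130, 0],
    [0, -3, 0, 144, 0],
    [0, -3, 0, 149, 0],
    [0, -3, 0, 150, 0],
    [0, -3, 0, 150, 0],
    [0, -3, 0, 150, 0],
    [0, -3, 0, 150, 0],
  ],
)

```text
time_s: 22.2
position: [0.5309, -0.181, 0.0479]
ee_rot: [2.352, 2.079, 0.001]
ft_force: [-0.3, 0.3, -0.1]
opening: 0.037
```

Request:
apply_moves(
  moves=[
    [0, 0, 0, 0, 0],
    [0, 0, 0, 0, 0],
  ],
)

```text
time_s: 22.4
position: [0.5302, -0.1806, 0.0469]
ee_rot: [2.353, 2.08, 0.0]
ft_force: [-0.3, 0.6, -0.8]
opening: 0.037
```

Request:
apply_moves(
  moves=[
    [0, 0, 0, 1.5, 0],
    [0, 0, 0, 1.5, 0],
    [0, 0, 0, 1.5, 0],
  ],
)

```text
time_s: 22.7
position: [0.5299, -0.1804, 0.0448]
ee_rot: [-2.354, -2.08, 0.0]
ft_force: [-0.4, 0.5, 0.2]
opening: 0.0363
```

Request:
apply_moves(
  moves=[
    [70, 0, 0, 0, 0],
    [70, 0, 0, 0, 0],
    [70, 0, 0, 0, 0],
    [70, 0, 0, 0, 0],
    [70, 0, 0, 0, 0],
    [70, 0, 0, 0, 0],
    [70, 0, 0, -40, 0],
    [94, 0, 0, -90, 0],
    [94, 0, 0, -124, 0],
    [94, 0, 0, -124, 0],
  ],
)

```text
time_s: 23.7
position: [0.5333, -0.1823, 0.1755]
ee_rot: [2.345, 2.074, 0.006]
ft_force: [0.3, -0.6, 0.3]
opening: 0.0907
```

Run:
```python
from h import *
print(arm.sense()["position"],to(.547,.1238,.17))
im=viewer.read_camera("scene"); x,y=(90,200)
cv2.imwrite(f"pics/scene11.png",cv2.resize(im[y:y+110,x:x+165],None,fx=4.8,fy=4.8)[:,:,::-1])
```

```text
[ 0.53334899 -0.18230455  0.17547432] (array([305.5, -24. ,   3.8]), np.float64(0.0))
```

View pics/scene11.png

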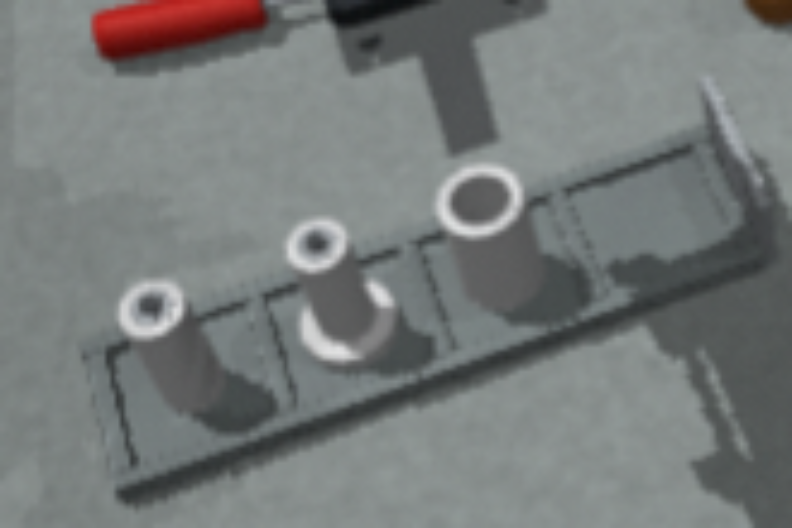

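Sleeve stands in the third pocket, with its base at about (508, 285) in the crop. Last is stout.

Request:
apply_moves(
  moves=[
    [94, 50, -3, 0, 0],
    [94, 100, -6, 0, 0],
    [94, 150, -10, 0, 0],
    [94, 200, -13, 0, 0],
    [94, 250, -17, 0, 0],
    [94, 290, -20, 0, 0],
    [94, 303, -21, 0, 0],
    [94, 303, -21, 0, 0],
    [94, 303, -21, 0, 0],
    [94, 303, -21, 0, 0],
  ],
)

```text
time_s: 24.75
position: [0.5463, 0.1212, 0.1685]
ee_rot: [-2.356, -2.078, 0.001]
ft_force: [0.2, 0.4, -0.7]
opening: 0.0937
```

Run:
```python
from h import *
print(arm.sense()["position"],to(.547,.1238,.045))
a=[]
for c,(x,y) in(("scene",(280,140)),("top",(190,180))):
    im=viewer.read_camera(c); a.append(cv2.resize(im[y:y+100,x:x+80],None,fx=5,fy=5,interpolation=cv2.INTER_CUBIC))
cv2.imwrite("pics/v12.png",np.hstack(a)[:,:,::-1])
```

```text
[0.54629839 0.12124484 0.16848286] (array([  2.7,   0.5, 123.5]), np.float64(-0.002))
```

View pics/v12.png

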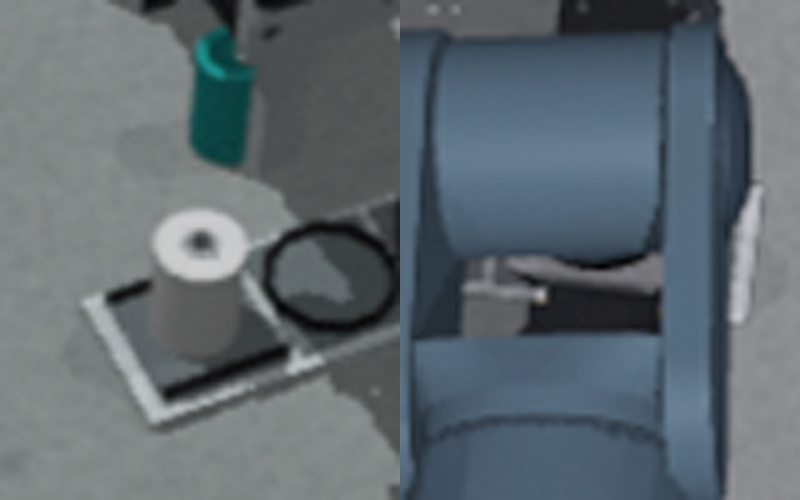

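Stout stands undisturbed in its nest. Descending; I use 30 N since it is the heaviest.

Request:
apply_moves(
  moves=[
    [94, 2, 0.5, 45, 0],
    [94, 2, 0.5, 90, 0],
    [94, 2, 0.5, 122, 0],
    [60, 2, 0.5, 122, 0],
    [0, 2, 0.5, 122, 0],
    [0, 2, 0.5, 122, 0],
    [0, 2, 0.5, 122, 0],
    [0, 2, 0.5, 122, 0],
    [0, 2, 0.5, 122, 0],
    [0, 2, 0.5, 122, 0],
    [0, 2, 0.5, 122, 0],
    [0, 2, 0.5, 122, 0],
  ],
  squeeze=30,
)

```text
time_s: 26.05
position: [0.5474, 0.1248, 0.0475]
ee_rot: [2.353, 2.081, 0.001]
ft_force: [-1.2, -0.3, 3.4]
opening: 0.0412
```

Request:
apply_moves(
  moves=[
    [0, 0, 0, 0, 0],
    [0, 0, 0, 0, 0],
  ],
)

```text
time_s: 26.25
position: [0.5474, 0.1248, 0.0475]
ee_rot: [2.354, 2.081, 0.001]
ft_force: [-1.4, 1.2, 5.5]
opening: 0.0414
```

Run:
```python
from h import *
print(to(*PK["stout"],.197))
```

```text
(array([-234.8,   20.5, -149.6]), np.float64(0.0))
```

Request:
apply_moves(
  moves=[
    [0, 0, 0, -30, 0],
    [0, 0, 0, -80, 0],
    [0, 0, 0, -125, 0],
    [0, -30, 3, -149, 0],
    [0, -80, 7, -149, 0],
    [0, -130, 11, -149, 0],
    [0, -180, 15, -149, 0],
    [0, -215, 18, -149, 0],
    [0, -232, 20, -149, 0],
    [0, -232, 20, -149, 0],
    [0, -232, 20, -149, 0],
    [0, -232, 20, -149, 0],
  ],
)

```text
time_s: 27.45
position: [0.5385, -0.1064, 0.1956]
ee_rot: [-2.351, -2.082, -0.0]
ft_force: [-0.0, 1.0, -0.5]
opening: 0.0413
```

Run:
```python
from h import *
print(arm.sense()["position"],arm.sense()["opening"],arm.sense()["ft_force"],to(*PK["stout"],.0445))
im=viewer.read_camera("scene"); x,y=(90,140)
cv2.imwrite(f"pics/scene13.png",cv2.resize(im[y:y+165,x:x+220],None,fx=3.6,fy=3.6)[:,:,::-1])
```

```text
[ 0.53848208 -0.1064252   0.19564961] 0.041299786659135765 [-0.01565277  1.00177632 -0.51583775] (array([ -4.4,   1. , 151.1]), np.float64(0.002))
```

View pics/scene13.png

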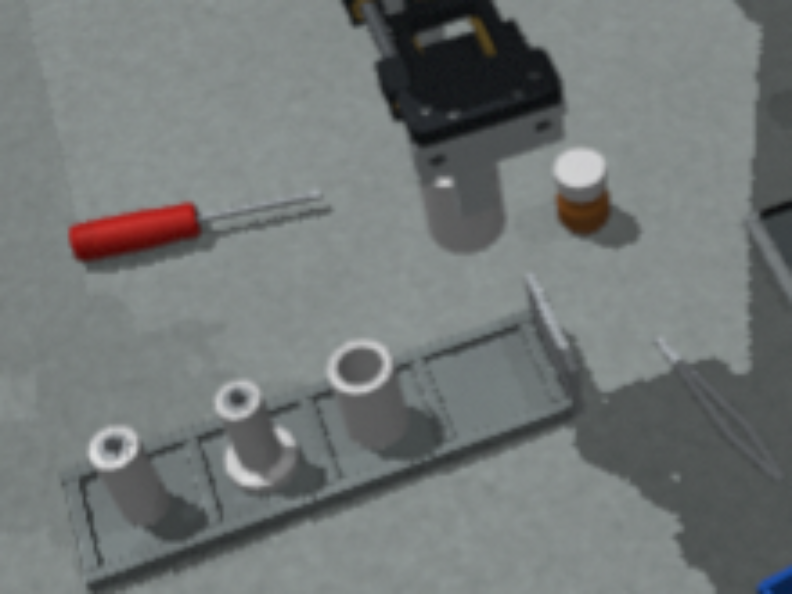

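Stout is held upright, clear of the end plate and of the bottle. Lowering.

Request:
apply_moves(
  moves=[
    [0, -3, 0, 50, 0],
    [0, -3, 0, 95, 0],
    [0, -3, 0, 130, 0],
    [0, -3, 0, 143, 0],
    [0, -3, 0, 148, 0],
    [0, -3, 0, 150, 0],
    [0, -3, 0, 150, 0],
    [0, -3, 0, 150, 0],
    [0, -3, 0, 150, 0],
    [0, -3, 0, 150, 0],
    [0, -3, 0, 150, 0],
  ],
)

```text
time_s: 28.6
position: [0.5383, -0.1111, 0.0464]
ee_rot: [2.353, 2.08, 0.0]
ft_force: [-0.3, -0.4, -1.5]
opening: 0.0415
```

Request:
apply_moves(
  moves=[
    [0, 0, 0, 1.5, 0],
    [0, 0, 0, 1.5, 0],
    [0, 0, 0, 1.5, 0],
  ],
)

```text
time_s: 28.9
position: [0.538, -0.1109, 0.0443]
ee_rot: [-2.354, -2.08, 0.0]
ft_force: [-0.3, -0.5, -2.3]
opening: 0.0409
```

Request:
apply_moves(
  moves=[
    [0, 0, 0, 0.8, 0],
    [0, 0, 0, 0.8, 0],
    [70, 0, 0, 0.8, 0],
    [70, 0, 0, 0.8, 0],
    [70, 0, 0, 0.8, 0],
    [70, 0, 0, 0.8, 0],
    [70, 0, 0, 0.8, 0],
    [70, 0, 0, 0.8, 0],
    [70, 0, 0, -40, 0],
    [94, 0, 0, -90, 0],
    [94, 0, 0, -140, 0],
    [94, 0, 0, -140, 0],
  ],
)

```text
time_s: 30.1
position: [0.5426, -0.1127, 0.1931]
ee_rot: [2.343, 2.072, 0.01]
ft_force: [1.8, -0.4, 0.5]
opening: 0.0905
```

Request:
apply_moves(
  moves=[
    [94, 50, -50, 0, 0],
    [94, 80, -80, 0, 0],
    [94, 120, -100, 0, 0],
    [94, 160, -100, 0, 0],
    [94, 200, -100, 0, 0],
    [94, 200, -100, 0, 0],
    [94, 200, -100, 0, 0],
  ],
)

```text
time_s: 30.8
position: [0.463, 0.1003, 0.1839]
ee_rot: [-2.351, -2.083, 0.002]
ft_force: [0.0, -0.2, 0.1]
opening: 0.0942
```

Run:
```python
from h import *
print(arm.sense()["position"])
a=[]
for c,(x,y) in(("scene",(95,200)),("top",(295,180))):
    im=viewer.read_camera(c); a.append(cv2.resize(im[y:y+105,x:x+160],None,fx=5,fy=5,interpolation=cv2.INTER_CUBIC)[:, :800])
cv2.imwrite("pics/f_scene.png",a[0][:,:,::-1]);cv2.imwrite("pics/f_top.png",a[1][:,:,::-1])
```

```text
[0.46298781 0.10029621 0.18387161]
```

View pics/f_scene.png

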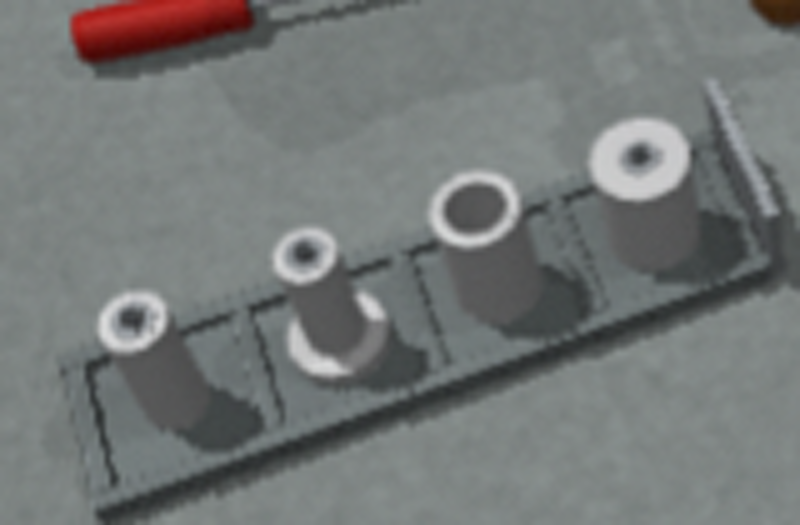

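View pics/f_top.png

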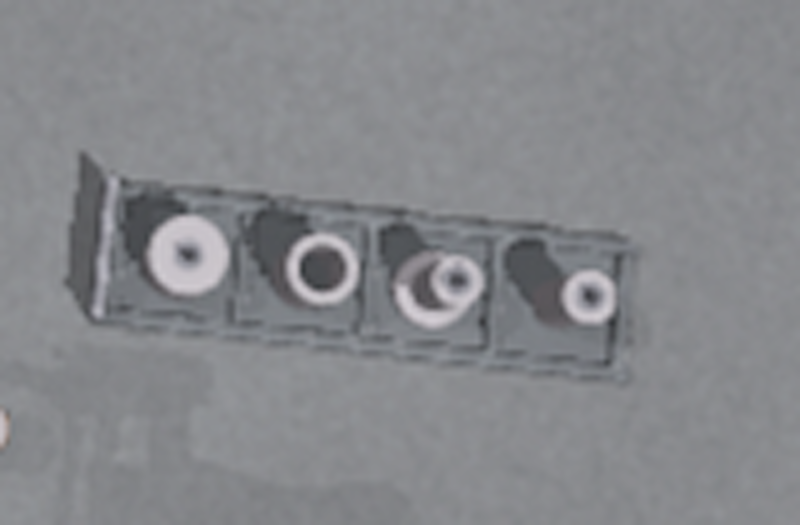

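All four rollers are standing in their pockets in the right order. I triangulate the tops as a numeric check, then hand in.

Run:
```python
from h import *
np.set_printoptions(precision=4,suppress=True)
g=lambda o,p:((p[1]+.5)/5-.5+o[1],(p[0]+.5)/5-.5+o[0])
for n,a,b in(("slim",(134,322),(588,297)),("stepped",(305,255),(457,281)),("sleeve",(474,210),(321,269)),("stout",(640,158),(188,255))):
    P,e=tri(g((95,200),a),g((295,180),b)); d=P[:2]-C
    print(n,P,round(e,4),"rack x %.1f y %.1f mm"%(1000*(d@[np.cos(.123),-np.sin(.123)]),1000*(d@ax)))
print(arm.sense()["time_s"],arm.sense()["joint_vel"].round(3))
```

```text
slim [ 0.5119 -0.3195  0.0731] 0.0006 rack x -1.2 y -105.4 mm
stepped [ 0.5209 -0.2501  0.0784] 0.0007 rack x -0.8 y -35.4 mm
sleeve [ 0.5288 -0.1815  0.0681] 0.0002 rack x -1.4 y 33.5 mm
stout [ 0.5376 -0.1114  0.0646] 0.001 rack x -1.2 y 104.2 mm
30.9 [-0.019 -0.003 -0.001  0.003  0.001  0.001]
```

```bash
python3 -c "
from station import arm
print(arm.job_done())"
```

```text
the job is handed in; nothing more can be done
None
```

All four rollers now stand in the machine rack in reverse order, and I handed the job in at about 31 s of the 99 s allowed. From the machine rack's end plate they run stout, sleeve, stepped, slim. In the waiting rack, from its end plate, they ran slim, stepped, sleeve, stout.

- **Position:** triangulating the roller tops from both cameras puts each roller within about 2 mm of its pocket centre, along and across. This is relative to my own estimate of the machine rack's position.
- **Height:** the measured tops were at 73, 78, 68 and 65 mm for slim, stepped, sleeve and stout. The text implies 74, 78, 70 and 64 mm, so all four stand on their pocket floors to within 2 mm. All look upright.
- **Clearance:** the gripper was open and about 0.2 m clear of the rollers at hand-in, and I saw no contact with the turquoise look-alikes.
- **Small disagreements:**
  - The sleeve's grip opening read 36.5 mm against its 38 mm diameter. The picture showed a square grip, and the roller placed cleanly.
  - An upward force of about 5 N showed while gripping stout, and it was gone once I lifted the roller.

The hand-in gave no verdict, so these checks are my own.

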